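# Unlatch and slide off a terminal box cover

## Task

The terminal box on the bench has to be opened for wiring. Press its snap tab all the way in with the fingertips while the cover is still in place, then push the released cover along its rails, away from the end where it sits, until the terminal opening is completely uncovered, and leave it lying flat between the rails on the far half of the box. Only press and push: do not lift the cover out, and leave the tools and the tape beside the box where they lie.

Things in the scene. Friction and masses are not known exactly. Their poses are not given: they have to be found in the camera images.
- terminal_box: Grey metal terminal box, bolted to the bench, 205 mm along its x, 110 mm along y. Origin: centre of its underside on the bench; z up; x points away from the robot within 0.5 rad. Its deck is 36 mm above the bench, between side rails with inner faces at y = +-45.5 mm and tops at 50 mm. Low bolted ears (up to 9 mm high) stick out 17 mm at the sides, cable glands 25 mm at the far end.
- opening (a point): Centre of the terminal opening, level with the deck, at x = -53.5 mm in the box frame. The opening is 87 mm long (x = -97 to -10 mm). Beyond it (x = -10 to +97 mm) is flat deck, onto which the cover is pushed, with an end stop 12 mm high at x = +97 mm. A low lip (x = -102 to -97 mm, top 38 mm above the bench) closes the near end.
- cover: Loose grey plastic cover, 92 x 88 x 18 mm, 0.12 kg, hollow below. Origin: centre of its underside; axes as the box's. At first at x = -50, y = 0, z = 36 mm in the box frame, over the opening, with 1.5 mm play to each rail. Once the tab is in it slides in +x, over the tab, up to 101 mm to the end stop; after 86 mm the opening is uncovered.
- push_face (a point): Centre of the cover's upright end face nearer the robot: 46 mm from the cover's origin towards -x, 10 mm above its underside (46 mm above the bench). The face is 84 mm wide and spans 39 to 54 mm above the bench, above the near lip; push it in +x with the fingertips. The space in front of it is free.
- tab_top (a point): Centre of the top of the snap tab, a black block 40 mm along x, 34 mm along y, on the box's middle line at x = +17.5 mm, just beyond the cover's far end. Unpressed, its top is 48 mm above the bench, 12 mm above the deck, 6 mm lower than the cover's top; its near edge is 1.5 mm from the cover.
- snap_tab (a joint): How far the snap tab is pressed straight down (m): 0 to 0.001 at first (out, blocks the cover), 0.011 fully in, at a hard stop with its top 37 mm above the bench. It yields to about 5 N and stays where it is pressed to; the cover passes over it from about 0.0095.
- screwdriver: Loose screwdriver, black handle, 193 mm long, lying about 115 mm to the left of the box's middle line (+y of the box). Not part of the work.
- red_driver: Loose red-handled screwdriver, 146 mm long, lying beyond it, about 178 mm left of the middle line. Not part of the work.
- side_cutters: Loose blue-handled side cutters, 124 mm long, lying about 128 mm to the right (-y) of the middle line. Not part of the work.
- elec_tape: Loose black roll of tape, 62 mm across, 19 mm high, lying about 208 mm to the right (-y) of the middle line. Not part of the work.
There are look-alikes about, which are no part of the job. Of the things like the cover, leave any that is brown or red; of the rest the smaller one is meant.

How it is judged:
By the outcome, as a careful person would: the job done as asked, in the order asked, and still so for the second after the job is handed in, with the robot touching nothing.
It also fails if it takes over 38 s, if anything falls off the work surface, if the arm or the gripper's body presses on something with over 40 N, if the wrist force passes 120 N, or if a joint passes its speed limit or range.

## Robot

A 6-joint arm with a two-finger parallel gripper is mounted at the origin on a cart in front of the work surface, level with it; the furniture and walls round the work are solid. World frame = base frame: x ahead of the robot, y to its left, z up, the work surface at z = 0. Lengths are in m, angles in degrees, forces in N, time in s.
With the tool pointing down it reaches from about 0.4 to 0.925 m from the base axis. Payload 12.5 kg.
Tool frame: the origin (TCP) lies between the finger pads; the fingertips stand 19 mm ahead of it and the grasp point (between the pads) is the TCP; z points along the fingers, y is the line along which they close (so a half turn about z gives the same grasp; the last joint's range is limited). The gripper opens to 95 mm and grips with 3 to 60 N. Pads are 20 mm wide; open, the fingers measure 119 mm over their backs; the gripper's body (75 mm by 180 mm) begins 59 mm behind the grasp point.
Start: joints at [67.632, 28.126, 89.318, -0, 62.55, -6.05], TCP at [0.176, 0.6, 0.234] pointing down, gripper open.
Joint ranges: [-177.58, 177.58], [-47.91, 125.51], [2.72, 160], [-65.01, 245.01], [3.68, 167.84], [-153.87, 153.87]. Speed limits (degrees/s): [127.2, 127.2, 159.86, 180, 180, 180].

## Interface

Orientations are given as a 3x3 rotation matrix whose columns are the frame's x, y, z axes.
In Python, from station import manip gives the robot as it stands.
- The arm moves only by the tool apply_moves, never from a script. Its argument "increments" is a list that holds one entry, the list of rows, each a list of 6 numbers: the shift along the tool's x, y, z scaled (see below), then the turn, a rotation vector about the tool's x, y, z scaled (see below). A call has exactly 5 rows; each row is the pose to reach, as a shift and turn from the pose commanded when the call began, along the tool's axes at that moment; what a row does not reach only later rows make up. The controller multiplies each number of a shift by 20 cm and each number of a turn by 90 degrees. A row lasts 1/8 s, in which the tool goes at most 62.5 mm and 10.7 degrees, less where a joint would pass 70% of its speed; a pose out of reach is approached as far as the arm can. A call with a number of a shift or a turn outside -1 to 1 is refused whole. A call with a gripper value outside its range is refused whole. "grip" is the opening, from 0 (shut) to 1 (fully open), set as the call begins (left out, the last holds). The fingers move at their own pace and stop on an object; "force" is the grip in N (left out, the last holds). Time passes only in rows, so rows that repeat a pose let the fingers close, or fill a call up. It gives the time, the measured TCP pose, the force, the opening and the grip force at its end, in the units of the state.
- manip.state(): the state, without advancing time (a new reading comes with each control period).
- manip.snapshot(name): name is "scene" or "side" or "wrist"; returns the picture (384x512x3 uint8, red, green, blue); there is no depth.
- manip.get_calibration(name): a dict with "K" (3x3 intrinsics, pixels), "R" (3x3) and "t" (3): a world point X has camera coordinates R X + t. Camera axes: x right, y down, z forward; pixel columns grow to the right and rows downward; lengths in m; the calibration is good to about 2 mm. A picture is of the moment at which its call begins: read the wrist's pose just before it. get_calibration takes no time and is no camera call; for the wrist camera it gives the pose at the moment of the call.
- manip.job_done(): hands the job in; it is judged then, once.
The state is a dict: "time_s": time; "joint_pos": joint angles; "qvel": joint speeds; "joint_torque": joint torques, N m; "eef_pos": TCP position; "ee_rot": TCP orientation; "contact_force": force on the tool from outside, world axes, zero at the start; "wrist_torque": the same for the moment, N m; "grip_width": opening from 0.0 (shut) to 1.0 (fully open); "gripper_force": force on a finger pad.
Only numpy, scipy, OpenCV 4.12 (cv2) and the standard library are available. Lean on these libraries where they do the work, as an engineer would, in place of code of your own. Each camera call takes 0.05 s, during which the arm holds its last target. There are 200 camera calls.

## Working session

There is one attempt and no reset: what is moved stays moved. The work goes in short steps, Python scripts to look and compute and a tool call to move; the robot and the scene stay as the last step left them, time stands still between calls to the robot, and variables do not carry over. Pictures are saved under pics/ and viewed, at most 10 in all, crops included, and the job is handed in when it is done.

Besides the shell and the picture viewer there is one more tool, called after "Request:" by a JSON object that holds its "fn" and its "kwargs", one argument or row to a line. apply_moves: Moves the arm, as the interface text tells. Its arguments: {"type":"object","properties":{"increments":{"type":"array"},"grip":{"type":"number"},"force":{"type":"number"}},"required":["increments"]}

```bash
mkdir -p pics
python3 - <<'E'
from station import manip
import cv2,numpy as np
np.set_printoptions(precision=4,suppress=True)
a=manip.snapshot("scene");b=manip.snapshot("side")
cv2.imwrite("pics/scene.png",a[:,:,::-1]);cv2.imwrite("pics/side.png",b[:,:,::-1])
cv2.imwrite("pics/both.png",np.hstack([cv2.resize(a,(400,300)),cv2.resize(b,(400,300))])[:,:,::-1])
for n in("scene","side","wrist"):
    c=manip.get_calibration(n);print(n,c["K"],c["R"],c["t"])
s=manip.state();print(s)
E
```

```text
scene [[407.5779   0.     260.555 ]
 [  0.     407.5779 191.0244]
 [  0.       0.       1.    ]] [[ 0.7546 -0.6561 -0.0139]
 [-0.4614 -0.5154 -0.7221]
 [ 0.4666  0.5512 -0.6917]] [-0.4257  0.276   0.7774]
side [[398.2497   0.     252.2347]
 [  0.     398.2497 190.4172]
 [  0.       0.       1.    ]] [[-0.9828 -0.1843 -0.0075]
 [-0.0828  0.4766 -0.8752]
 [ 0.1649 -0.8596 -0.4837]] [0.5669 0.1183 1.028 ]
wrist [[324.9567   0.     266.6584]
 [  0.     324.9567 190.9964]
 [  0.       0.       1.    ]] [[ 0.2816  0.9595  0.0004]
 [ 0.922  -0.2708  0.2766]
 [ 0.2655 -0.0776 -0.961 ]] [-0.625  -0.0306  0.3908]
{'time_s': 0.1, 'joint_pos': array([67.6316, 28.1596, 89.3479,  0.    , 62.5483, -6.0503]), 'qvel': array([-0.0503, -0.0479, -0.0996, -0.0048,  0.0141, -0.0479]), 'joint_torque': array([  0.0021, -61.3625, -25.861 ,   0.0694,   0.047 ,   0.    ]), 'eef_pos': array([0.1755, 0.5996, 0.2331]), 'ee_rot': array([[-0.9597,  0.281 , -0.0004],
       [ 0.281 ,  0.9597, -0.0009],
       [ 0.0001, -0.001 , -1.    ]]), 'contact_force': array([-0.3358,  1.2321,  0.0704]), 'wrist_torque': array([ 0.0229, -0.0141,  0.0145]), 'gripper_force': 0.0, 'grip_width': 1.0026970292568644}
```

View pics/scene.png

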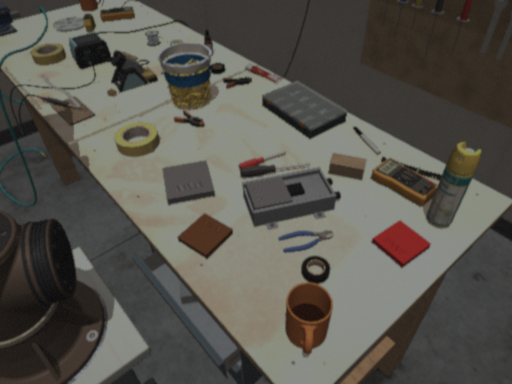

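View pics/side.png

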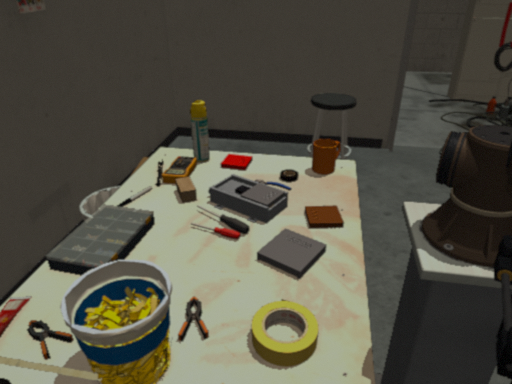

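The terminal box is at about (290,197) in the scene view and (248,197) in the side view. Things like the cover are:
- the grey cover in the box, at about (270,195)
- a larger grey plate at (188,182)
- a brown plate at (206,235)
- a red plate at (401,243)

Brown and red are excluded. The smaller of the two greys is the one between the box's rails. I'll confirm that in an enlarged crop.

Run:
```python
import cv2,numpy as np
a=cv2.imread("pics/scene.png")[155:235,235:345];b=cv2.imread("pics/side.png")[165:225,198:298]
a=cv2.resize(a,(770,560),interpolation=cv2.INTER_CUBIC);b=cv2.resize(b,(800,480),interpolation=cv2.INTER_CUBIC)
f=lambda i:cv2.convertScaleAbs(i,alpha=1.8)
cv2.imwrite("pics/ca.png",f(a));cv2.imwrite("pics/cb.png",f(b))
```

```text
(no output)
```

View pics/ca.png

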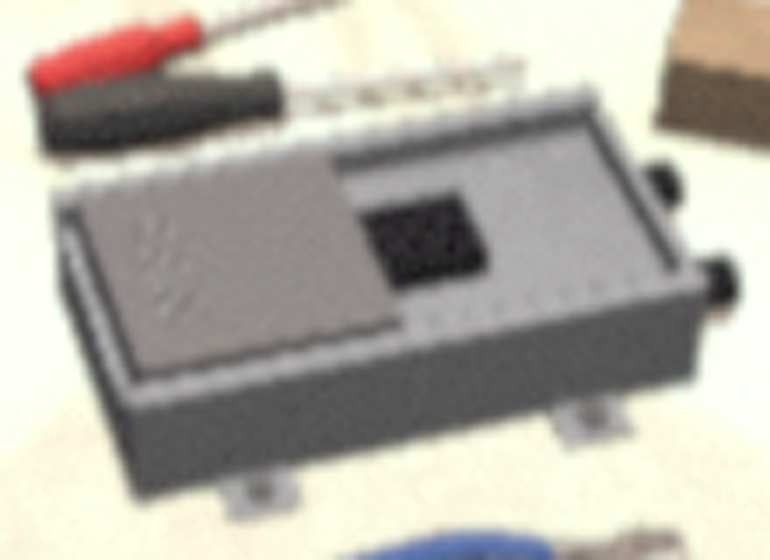

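View pics/cb.png

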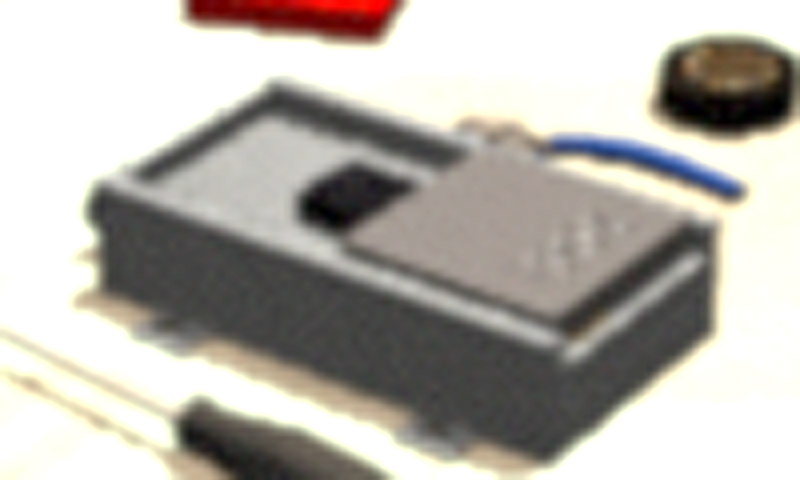

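The crops show the grey cover between the rails at the near end. Its top corners in the scene crop are (80,195), (335,155), (400,325) and (140,370), and the black tab is just beyond it. The larger plate lies loose on the bench, so this is the cover meant. Next I triangulate these corners.

```bash
cat > h.py <<'E'
import numpy as np,cv2
np.set_printoptions(precision=4,suppress=True)
def tri(c1,p1,c2,p2):
    P=[c["K"]@np.c_[c["R"],c["t"]] for c in(c1,c2)]
    X=cv2.triangulatePoints(P[0],P[1],np.array(p1,float).T,np.array(p2,float).T);return (X[:3]/X[3]).T
def plane(c,p,z):
    p=np.array(p,float);d=np.c_[p,np.ones(len(p))]@np.linalg.inv(c["K"]).T@c["R"]
    o=-c["R"].T@c["t"];return o+d*((z-o[2])/d[:,2])[:,None]
E
python3 - <<'E'
from h import *;from station import manip
A=manip.get_calibration("scene");B=manip.get_calibration("side")
a=np.array([[80,195],[335,155],[400,325],[140,370]]);a=(a+.5)/7-.5+[235,155]
b=np.array([[570,325],[345,240],[480,150],[700,220]]);b=(b+.5)/8-.5+[198,165]
X=tri(A,a,B,b);print(X,X.mean(0));print(np.linalg.norm(np.diff(X[[0,1,2,3,0]],axis=0),axis=1))
for c,p in((A,a),(B,b)):
    Y=plane(c,p,.054);print(Y,Y.mean(0))
    d=Y[1]+Y[2]-Y[0]-Y[3];print(np.degrees(np.arctan2(d[1],d[0])))
E
```

```text
[[ 0.5311  0.0204  0.0534]
 [ 0.6156 -0.0229  0.0526]
 [ 0.578  -0.0977  0.0509]
 [ 0.4943 -0.0577  0.0531]] [ 0.5547 -0.0395  0.0525]
[0.0949 0.0837 0.0928 0.0863]
[[ 0.536   0.021   0.054 ]
 [ 0.617  -0.0234  0.054 ]
 [ 0.5747 -0.1     0.054 ]
 [ 0.4964 -0.058   0.054 ]] [ 0.556  -0.0401  0.054 ]
-28.46149709301698
[[ 0.5264  0.0254  0.054 ]
 [ 0.6128 -0.0182  0.054 ]
 [ 0.5778 -0.0927  0.054 ]
 [ 0.4918 -0.0538  0.054 ]] [ 0.5522 -0.0348  0.054 ]
-25.58013771968292
```

Request:
{"fn": "apply_moves", "kwargs": {
  "increments": [
    [[-0.19,-0.17,0,0,0,0],[-0.38,-0.34,0,0,0,0],[-0.57,-0.51,0,0,0,0],[-0.76,-0.68,0,0,0,0],[-0.95,-0.85,0,0,0,0]]
  ],
  "grip": 0
}}

```text
time_s: 0.72
eef_pos: [0.3107, 0.3818, 0.2335]
ee_rot: [[-0.96, 0.281, -0.0], [0.281, 0.96, -0.0], [0.0, -0.0, -1.0]]
contact_force: [1.2, 0.8, 0.6]
grip_width: 0.535
gripper_force: 0.0
```

Request:
{"fn": "apply_moves", "kwargs": {
  "increments": [
    [[-0.19,-0.17,0,0,0,0],[-0.38,-0.34,0,0,0,0],[-0.57,-0.51,0,0,0,0],[-0.76,-0.68,0,0,0,0],[-0.95,-0.85,0,0,0,0]]
  ]
}}

```text
time_s: 1.35
eef_pos: [0.4454, 0.1652, 0.2336]
ee_rot: [[-0.96, 0.281, -0.0], [0.281, 0.96, 0.0], [0.0, 0.0, -1.0]]
contact_force: [0.0, 0.3, 0.0]
grip_width: 0.024
gripper_force: 0.0
```

Request:
{"fn": "apply_moves", "kwargs": {
  "increments": [
    [[-0.19,-0.17,0,0,0,0.06],[-0.38,-0.34,0,0,0,0.125],[-0.57,-0.51,0,0,0,0.125],[-0.76,-0.68,0,0,0,0.125],[-0.95,-0.85,0,0,0,0.125]]
  ]
}}

```text
time_s: 1.98
eef_pos: [0.58, -0.0513, 0.2334]
ee_rot: [[-0.886, 0.463, -0.0], [0.463, 0.886, 0.0], [0.0, 0.0, -1.0]]
contact_force: [0.2, 0.3, 0.3]
grip_width: 0.002
gripper_force: 0.0
```

Run:
```python
from h import *;from station import manip
import pickle
c=manip.get_calibration("wrist");a=manip.snapshot("wrist")
pickle.dump((c,a),open("w1.pkl","wb"));i=cv2.convertScaleAbs(a[:,:,::-1],alpha=1.3)
cv2.imwrite("pics/w1.png",cv2.resize(i,(800,600),interpolation=cv2.INTER_CUBIC))
```

```text
(no output)
```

View pics/w1.png

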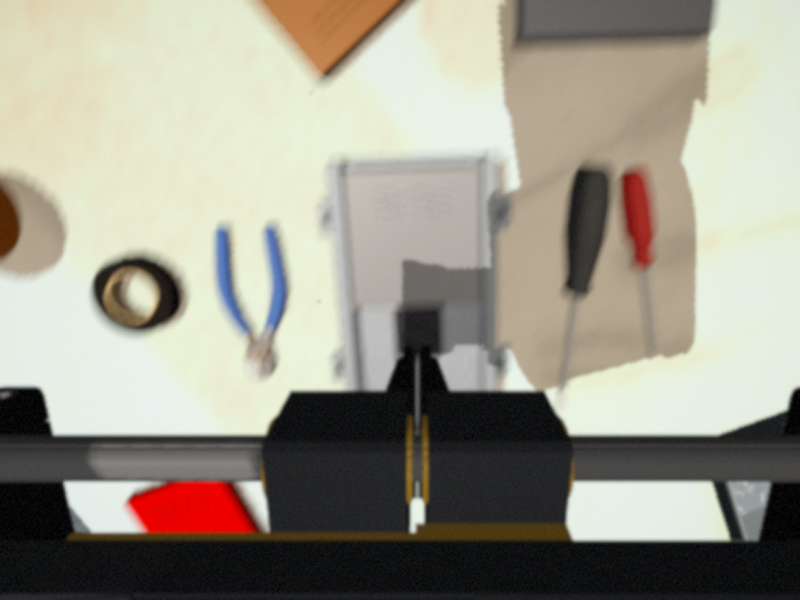

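The wrist view shows the cover top between the rails: near edge at row ~165 (columns 347 to 484), far edge at row ~304. The tab is at columns 397–441 from row 306, and the outer rails run at columns ~333/342 on the left to 495 on the right.

Run:
```python
from h import *;import pickle
c,a=pickle.load(open("w1.pkl","rb"));s=1.5625
g=lambda q:(np.array(q)+.5)/s-.5
u=np.array([.886,-.463]);v=np.array([.463,.886])
def show(n,q,z):
    Y=plane(c,g(q),z)[:,:2];print(n,Y.mean(0),"\n",np.c_[Y@u,Y@v])
show("cover",[[347,165],[482,165],[487,304],[355,304]],.054)
show("tab",[[397,307],[441,307]],.048)
G=cv2.cvtColor(a,cv2.COLOR_RGB2GRAY);
# tab columns in raw
for r in(200,206,212):
    row=G[r,235:300].astype(int);print(r,235+np.where(row<45)[0][[0,-1]])
# rail outer/inner edges along rows: strong gradients
for r in(115,130,160,185):
    row=cv2.GaussianBlur(G,(3,3),0)[r,205:325].astype(int);d=np.diff(row);k=np.where(abs(d)>8)[0];print(r,[(205+j,d[j]) for j in k])
```

```text
cover [ 0.5581 -0.0389] 
 [[0.4668 0.1794]
 [0.4668 0.2643]
 [0.5581 0.2709]
 [0.558  0.1813]]
tab [ 0.6024 -0.0611] 
 [[0.562  0.2095]
 [0.5621 0.24  ]]
200 [258 280]
206 [257 280]
212 [256 280]
115 []
130 [(np.int64(311), np.int64(-11)), (np.int64(312), np.int64(-10))]
160 [(np.int64(312), np.int64(-9)), (np.int64(313), np.int64(-13))]
185 [(np.int64(256), np.int64(-15)), (np.int64(257), np.int64(-14)), (np.int64(258), np.int64(-9))]
```

Run:
```python
from h import *;import pickle
c,a=pickle.load(open("w1.pkl","rb"))
G=cv2.GaussianBlur(cv2.cvtColor(a,cv2.COLOR_RGB2GRAY),(0,0),1).astype(float)
u=np.array([.886,-.463]);v=np.array([.463,.886])
def fit(n,lo,hi,r0,r1,z,sgn):
    P=[]
    for r in range(r0,r1):
        d=sgn*np.diff(G[r,lo:hi]);k=d.argmax();P.append([lo+(d*np.arange(len(d)))[max(k-2,0):k+3].sum()/d[max(k-2,0):k+3].sum()+.5,r,d[k]])
    P=np.array(P);L=cv2.fitLine(P[:,:2].astype(np.float32),cv2.DIST_HUBER,0,.01,.01).ravel()
    q=[[L[2]+(r-L[3])*L[0]/L[1],r] for r in(r0,r1)]
    Y=plane(c,q,z)[:,:2];d=Y[0]-Y[1];d*=np.sign(d[0]);print(n,np.ravel(q),"uv",np.c_[Y@u,Y@v].ravel(),"yaw",np.degrees(np.arctan2(d[1],d[0])),P[:,2].mean())
fit("L outer",207,220,140,215,.05,-1)
fit("R outer",306,324,155,185,.05,-1)
fit("coverL",220,232,112,190,.054,-1)
fit("coverL+",220,232,112,190,.054,1)
i=cv2.resize(a[90:250,195:335,::-1],(700,600),interpolation=cv2.INTER_CUBIC)
m=cv2.normalize(i,None,0,255,cv2.NORM_MINMAX);m=(255*(m/255.)**2).astype(np.uint8)
cv2.imwrite("pics/w1c.png",m)
```

```text
L outer [217.2797 140.     215.3875 215.    ] uv [0.5011 0.1728 0.5828 0.1672] yaw -31.4687942474535 5.44
R outer [ nan 155.  nan 185.] uv [nan nan nan nan] yaw nan 6.1
coverL [ nan 112.  nan 190.] uv [nan nan nan nan] yaw nan 3.0256410256410255
coverL+ [221.7306 112.     227.9073 190.    ] uv [0.4731 0.1789 0.5532 0.1824] yaw -25.143445698922918 4.564102564102564<stdin>:8: RuntimeWarning: divide by zero encountered in scalar divide
<stdin>:10: RuntimeWarning: invalid value encountered in scalar divide
```

View pics/w1c.png

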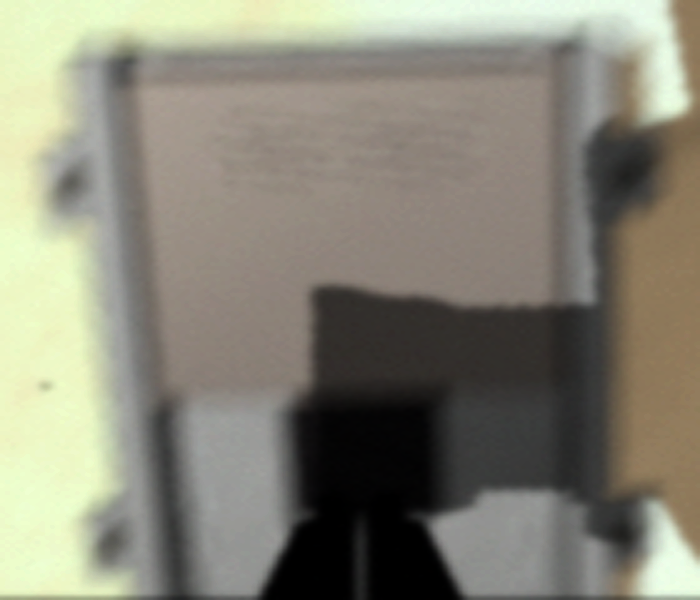

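The crop shows the cover edges clearly: near corners (135,75) and (553,75), far corners (163,390) and ~(556,390). The tab is at columns 297–440, row ~397. The left rail's outer edge runs (85,75)→(130,540).

Run:
```python
from h import *;import pickle
c,a=pickle.load(open("w1.pkl","rb"))
g=lambda q:(np.array(q)+.5)/[5,3.75]-.5+[195,90]
u=np.array([.886,-.463]);v=np.array([.463,.886])
def show(n,q,z):
    Y=plane(c,g(q),z)[:,:2];print(n,Y.mean(0),np.c_[Y@u,Y@v].ravel())
show("cover",[[135,75],[553,75],[556,390],[163,390]],.054)
show("tab",[[297,397],[440,397]],.048)
show("Lrail",[[80,75],[133,540]],.05)
show("Rrail",[[608,75],[612,480]],.05)
```

```text
cover [ 0.5584 -0.0416] [0.4708 0.1789 0.4708 0.2614 0.5573 0.2648 0.5572 0.1815]
tab [ 0.6018 -0.0604] [0.5611 0.2096 0.5611 0.2406]
Lrail [ 0.5556 -0.0984] [0.4709 0.1674 0.6048 0.1727]
Rrail [ 0.5962 -0.0004] [0.471  0.2729 0.5859 0.2785]
```

Middle line, cover and tab agree with each other: yaw is about -25.6° and the tab centre about (0.619, -0.069). Heights and sizes match the description. I'll move above the tab now.

Request:
{"fn": "apply_moves", "kwargs": {
  "increments": [
    [[-0.23,0.012,0,0,0,-0.022],[-0.23,0.012,0.25,0,0,-0.022],[-0.23,0.012,0.5,0,0,-0.022],[-0.23,0.012,0.7,0,0,-0.022],[-0.23,0.012,0.78,0,0,-0.022]]
  ],
  "grip": 0
}}

```text
time_s: 2.65
eef_pos: [0.6203, -0.0687, 0.0753]
ee_rot: [[-0.902, 0.432, -0.003], [0.432, 0.902, 0.001], [0.003, -0.001, -1.0]]
contact_force: [0.4, 0.4, 0.7]
grip_width: 0.004
gripper_force: 0.0
```

Run:
```python
from h import *;from station import manip
s=manip.state();print(s["eef_pos"],s["contact_force"])
o=[]
for n,(x,y) in(("scene",(235,135)),("side",(198,130))):
    a=manip.snapshot(n);o.append(cv2.resize(a[y:y+100,x:x+110],(400,364),interpolation=cv2.INTER_CUBIC))
cv2.imwrite("pics/p1.png",cv2.convertScaleAbs(np.hstack(o)[:,:,::-1],alpha=1.6))
```

```text
[ 0.6203 -0.0687  0.0753] [0.4255 0.4425 0.7367]
```

View pics/p1.png

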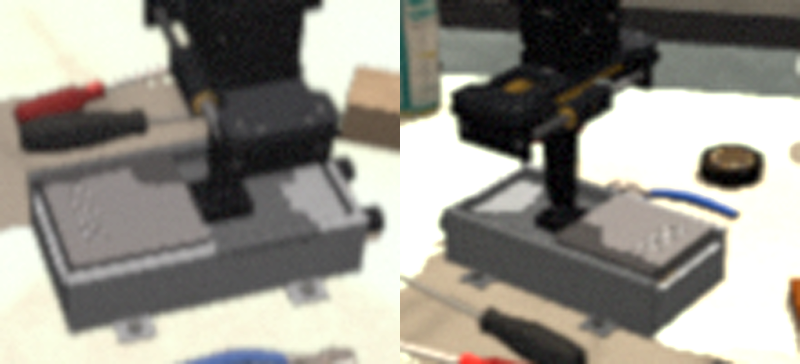

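The fingertips stand over the tab in both views, at about (222,190) in the left half and (563,205) in the right. Pressing down now.

Request:
{"fn": "apply_moves", "kwargs": {
  "increments": [
    [[0,0,0.03,0,0,0],[0,0,0.05,0,0,0],[0,0,0.07,0,0,0],[0,0,0.085,0,0,0],[0,0,0.095,0,0,0]]
  ],
  "grip": 0
}}

```text
time_s: 3.38
eef_pos: [0.6217, -0.069, 0.0591]
ee_rot: [[-0.902, 0.432, 0.001], [0.432, 0.902, -0.0], [-0.001, 0.0, -1.0]]
contact_force: [0.9, 0.8, 5.1]
grip_width: 0.007
gripper_force: 2.5
```

Request:
{"fn": "apply_moves", "kwargs": {
  "increments": [
    [[0,0,0.01,0,0,0],[0,0,0.015,0,0,0],[0,0,0.02,0,0,0],[0,0,0.025,0,0,0],[0,0,0.025,0,0,0]]
  ]
}}

```text
time_s: 4.0
eef_pos: [0.6217, -0.069, 0.0561]
ee_rot: [[-0.902, 0.432, 0.002], [0.432, 0.902, -0.0], [-0.002, 0.001, -1.0]]
contact_force: [-6.0, 1.3, 25.9]
grip_width: 0.005
gripper_force: 13.0
```

The tip stopped at z = 0.037 with 26 N, which is the tab's hard stop. Next I lift, back off to in front of the near face, and open the fingers part way.

Request:
{"fn": "apply_moves", "kwargs": {
  "increments": [
    [[0,0,-0.2,0,0,0],[0.1,0,-0.35,0,0,0],[0.35,-0.012,-0.35,0,0,0],[0.6,-0.012,-0.35,0,0,0],[0.7,-0.012,-0.35,0,0,0]]
  ],
  "grip": 0.42
}}

```text
time_s: 4.62
eef_pos: [0.4914, -0.0097, 0.1237]
ee_rot: [[-0.902, 0.431, -0.002], [0.431, 0.902, 0.0], [0.002, -0.0, -1.0]]
contact_force: [1.0, -0.9, 0.5]
grip_width: 0.412
gripper_force: 0.0
```

Run:
```python
from h import *;from station import manip
o=[]
for n,(x,y) in(("scene",(235,135)),("side",(198,130))):
    a=manip.snapshot(n);o.append(cv2.resize(a[y:y+100,x:x+110],(400,364),interpolation=cv2.INTER_CUBIC))
cv2.imwrite("pics/p2.png",cv2.convertScaleAbs(np.hstack(o)[:,:,::-1],alpha=1.6))
s=manip.state();print(s["eef_pos"],s["contact_force"],s["grip_width"])
```

```text
[ 0.4923 -0.0099  0.1238] [-0.434  -0.3376 -0.8847] 0.4129652107606593
```

View pics/p2.png

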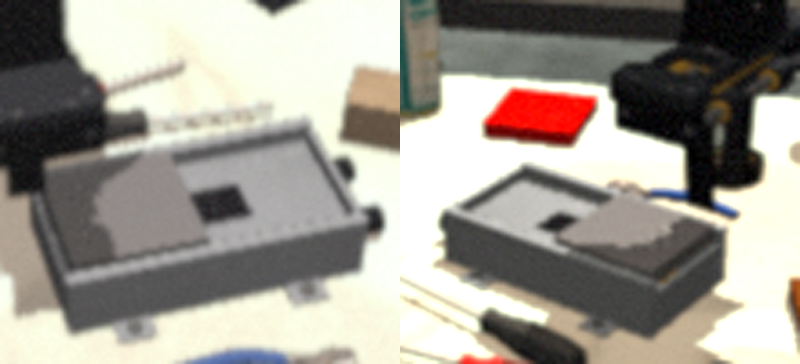

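The tab is flush with the deck, at (220,203) in the left half, and the cover is still at the near end. The gripper stands in front of the near face, so I lower it next.

Request:
{"fn": "apply_moves", "kwargs": {
  "increments": [
    [[0,0,0.1,0,0,0],[0,0,0.2,0,0,0],[0,0,0.28,0,0,0],[0,0,0.3,0,0,0],[0,0,0.3,0,0,0]]
  ]
}}

```text
time_s: 5.35
eef_pos: [0.4944, -0.0109, 0.0636]
ee_rot: [[-0.902, 0.432, -0.0], [0.432, 0.902, 0.0], [0.0, 0.0, -1.0]]
contact_force: [-0.4, 0.5, -0.2]
grip_width: 0.421
gripper_force: 0.0
```

Request:
{"fn": "apply_moves", "kwargs": {
  "increments": [
    [[-0.03,0,0,0,0,0],[-0.06,0,0,0,0,0],[-0.09,0,0,0,0,0],[-0.12,0,0,0,0,0],[-0.15,0,0,0,0,0]]
  ]
}}

```text
time_s: 5.98
eef_pos: [0.5213, -0.0238, 0.0636]
ee_rot: [[-0.902, 0.432, -0.0], [0.432, 0.902, 0.0], [0.0, 0.0, -1.0]]
contact_force: [-1.1, 0.2, 0.8]
grip_width: 0.42
gripper_force: 0.5
```

The cover slides at about 1 N. Continuing the push.

Request:
{"fn": "apply_moves", "kwargs": {
  "increments": [
    [[-0.06,0,0,0,0,0],[-0.13,0,0,0,0,0],[-0.2,0,0,0,0,0],[-0.27,0,0,0,0,0],[-0.34,0,0,0,0,0]]
  ]
}}

```text
time_s: 6.6
eef_pos: [0.5832, -0.0534, 0.0636]
ee_rot: [[-0.902, 0.432, 0.0], [0.432, 0.902, 0.0], [-0.0, 0.0, -1.0]]
contact_force: [-0.3, 0.5, -0.0]
grip_width: 0.416
gripper_force: 0.4
```

Request:
{"fn": "apply_moves", "kwargs": {
  "increments": [
    [[-0.02,0,0,0,0,0],[-0.035,0,0,0,0,0],[-0.05,0,0,0,0,0],[-0.05,0,0,0,0,0],[-0.05,0,0,0,0,0]]
  ]
}}

```text
time_s: 7.22
eef_pos: [0.5913, -0.0572, 0.0637]
ee_rot: [[-0.902, 0.432, 0.0], [0.432, 0.902, 0.0], [-0.0, 0.0, -1.0]]
contact_force: [0.2, 0.7, -0.6]
grip_width: 0.421
gripper_force: 0.0
```

Run:
```python
from h import *;from station import manip
o=[]
for n,(x,y) in(("scene",(235,135)),("side",(198,130))):
    a=manip.snapshot(n);o.append(cv2.resize(a[y:y+100,x:x+110],(400,364),interpolation=cv2.INTER_CUBIC))
cv2.imwrite("pics/p3.png",cv2.convertScaleAbs(np.hstack(o)[:,:,::-1],alpha=1.6))
s=manip.state();p=s["eef_pos"];print(p,s["contact_force"],s["grip_width"],p[0]*.902-p[1]*.432+.01-.4743)
```

```text
[ 0.5913 -0.0572  0.0637] [-0.2033  0.1309  0.2483] 0.42084466788956304 0.09375233029578217
```

View pics/p3.png

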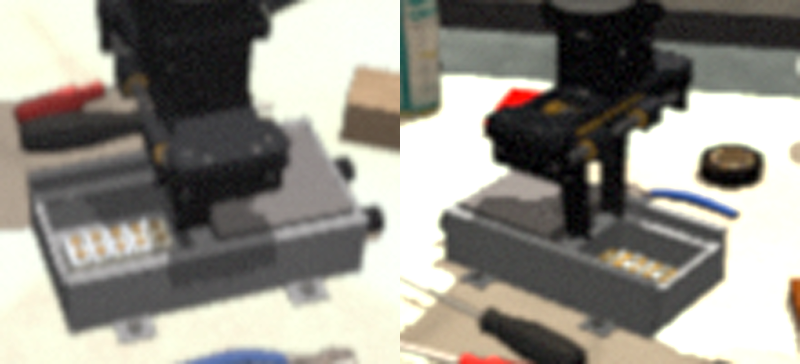

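The cover lies on the far half and the terminals show, after about 94 mm of estimated travel. I'll nudge it slowly towards the stop for margin, then retreat and check.

Request:
{"fn": "apply_moves", "kwargs": {
  "increments": [
    [[-0.005,0,0,0,0,0],[-0.01,0,0,0,0,0],[-0.015,0,0,0,0,0],[-0.02,0,0,0,0,0],[-0.02,0,0,0,0,0]]
  ]
}}

```text
time_s: 7.95
eef_pos: [0.5937, -0.0585, 0.0635]
ee_rot: [[-0.902, 0.432, -0.003], [0.432, 0.902, 0.001], [0.003, -0.0, -1.0]]
contact_force: [-6.8, 3.1, 5.9]
grip_width: 0.426
gripper_force: 3.8
```

Request:
{"fn": "apply_moves", "kwargs": {
  "increments": [
    [[0.06,0,0,0,0,0],[0.1,0,-0.15,0,0,0],[0.1,0,-0.4,0,0,0],[0.3,0,-0.7,0,0,0],[0.6,0,-0.8,0,0,0]]
  ]
}}

```text
time_s: 8.57
eef_pos: [0.4938, -0.0105, 0.2223]
ee_rot: [[-0.902, 0.433, 0.004], [0.433, 0.902, -0.001], [-0.004, 0.001, -1.0]]
contact_force: [0.2, 0.7, 0.8]
grip_width: 0.423
gripper_force: 0.0
```

Request:
{"fn": "apply_moves", "kwargs": {
  "increments": [
    [[0,0.2,0,0,0,0],[0,0.4,0,0,0,0],[0,0.6,0,0,0,0],[0,0.7,0,0,0,0],[0,0.7,0,0,0,0]]
  ]
}}

```text
time_s: 9.2
eef_pos: [0.5542, 0.1163, 0.2199]
ee_rot: [[-0.903, 0.43, -0.0], [0.43, 0.903, -0.0], [0.0, -0.0, -1.0]]
contact_force: [-1.6, -0.6, 0.2]
grip_width: 0.419
gripper_force: 0.0
```

Run:
```python
from h import *;from station import manip
o=[]
for n,(x,y) in(("scene",(235,135)),("side",(198,130))):
    a=manip.snapshot(n);cv2.imwrite(f"pics/f_{n}.png",a[:,:,::-1]);o.append(cv2.resize(a[y:y+100,x:x+110],(400,364),interpolation=cv2.INTER_CUBIC))
cv2.imwrite("pics/p4.png",cv2.convertScaleAbs(np.hstack(o)[:,:,::-1],alpha=1.6))
s=manip.state();print(s["eef_pos"],s["contact_force"],s["time_s"])
```

```text
[0.5538 0.115  0.2201] [-0.1394 -0.608  -0.2857] 9.3
```

View pics/p4.png

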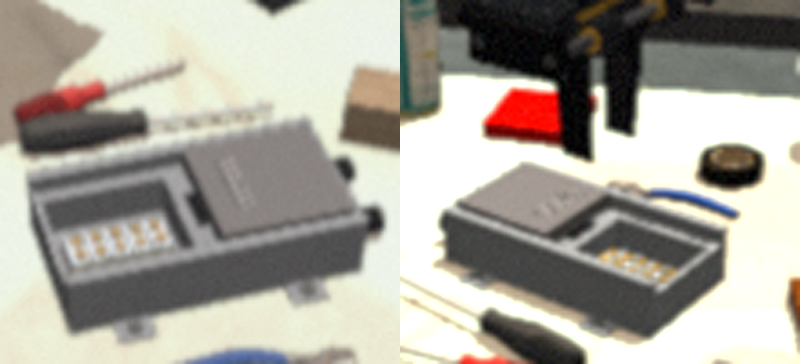

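The cover lies flat at the end stop between the rails. The opening, around (115,220) in the left half, is fully clear with a strip of deck and tab showing, and the tools are where they were.

```bash
python3 -c "
from station import manip
print(manip.job_done())"
```

```text
the job is handed in; nothing more can be done
None
```

The job is handed in: I pressed the snap tab to its hard stop, then pushed the cover to the end stop, where it lies flat on the far half with the terminal opening fully uncovered, at about 9 s of the 38 s allowed.

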